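Slab roller: four clicks thinner

ROBOT

A 6-joint arm with a two-finger parallel gripper is mounted at the origin on the work surface. World frame = base frame: x ahead of the robot, y to its left, z up, the work surface at z = 0. Lengths are in m, angles in rad, forces in N, time in s.
With the tool pointing down it reaches from about 0.275 to 0.85 m from the base axis. Payload 19 kg.
Tool frame: the origin (TCP) lies at the very end of the fingers, on their centre line; the grasp point (between the pads) lies ctrl.tcp_to_grasp behind it (ctrl.tcp_to_grasp is the distance from the TCP to the grasp point, in m); x points along the fingers, y is the direction in which the jaws open and shut, and the axes are right-handed (so a half turn about x gives the same grasp; the last joint's range is limited). The gripper opens to 85 mm and grips with 20 to 120 N. Pads are 22 mm wide; open, the fingers measure 114 mm over their backs; the gripper's body (76 mm by 85 mm) begins 54 mm behind the grasp point. The pads swing forward as they close: fully open they stand 13 mm farther back than shut.
Start: joints at [-1.391, 0.15, 1.437, -0, 1.554, -0.134], TCP at [0.177, -0.547, 0.231] pointing down, gripper open.
Joint ranges: [-2.8, 2.8], [-0.68, 2.1], [0.12, 2.68], [-1.39, 4.53], [0.16, 2.79], [-2.81, 2.81]. Speed limits (rad/s): [1.89, 1.89, 2.22, 3.01, 3.01, 3.01].

INTERFACE

Orientations are given as a unit quaternion [w, x, y, z].
In Python, from workcell import status, viewer, job, ctrl gives the robot as it stands.
- The arm moves only by the shell command python3 -m crank 'ROWS'. ROWS is a JSON object of lists of equal length, an entry for each row: "linear": the shift along the tool's x, y, z in m, a list of three; "rotation": the turn, a rotation vector about the tool's x, y, z in rad, a list of three; "fingers": the closure in counts, from 0 (fully open) to 255 (shut). In form: {"linear": [[dx, dy, dz], ...], "rotation": [[wx, wy, wz], ...], "fingers": [fingers, ...]}. A call has 1 to 8 rows; each row is the pose to reach, as a shift and turn from the pose commanded when the call began, along the tool's axes at that moment; what a row does not reach only later rows make up. A row lasts 1/12 s, in which the tool goes at most 41.7 mm and 7.16 degrees, less where a joint would pass 70% of its speed; a pose out of reach is approached as far as the arm can. A call with a gripper value outside its range is refused whole. The fingers move at their own pace and stop on an object; the grip force is fixed at half the most. Time passes only in rows, so rows that repeat a pose let the fingers close. It gives the time, the measured TCP pose, the force and the opening at its end, in the units of the state.
- status.read_state(): the state, without advancing time (a new reading comes with each control period).
- viewer.get_image(name): name is "scene" or "side" or "wrist"; returns a dict with "img" (400x640x3 uint8, red, green, blue), "vfov" (degrees; the focal length in pixels is half the picture's height over the tangent of half this angle, whatever the lens; pixels are square), "cx", "cy" (the principal point, pixels), "k1" (the pictures are not rectified: a ray, as slopes to the right and down, at radius r is drawn at 1 + k1 r^2 times it, then the intrinsics apply), "view" (4x4, takes a point from world to camera coordinates). Camera axes: x right, y down, z forward; pixel columns grow to the right and rows downward; lengths in m; the calibration is good to about 2 mm. A picture is of the moment at which its call begins. There is no depth.
- job.sign_off(): hands the job in, once; it reports no verdict.
The state is a dict: "t": time; "qpos": joint angles; "qvel": joint speeds; "joint_torque": joint torques, N m; "eef_pos": TCP position; "tcp_rot": TCP orientation; "contact_force": force on the tool from outside, world axes, zero at the start; "moment": the same for the moment, N m; "opening": finger opening in m.
Only numpy, scipy, OpenCV 4.12 (cv2) and the standard library are available. Lean on these libraries where they do the work, as an engineer would, in place of code of your own. Each camera call takes 0.05 s, during which the arm holds its last target. There are 200 camera calls.

TASK

The slab roller is set too thick for the next pass. Push its three-armed thickness dial, on top of the machine's bridge, round clockwise (seen from above) with a fingertip by exactly four clicks from where it stands, without going on to a fifth, so that the roller comes down 4 mm. Use light fingertip pushes, never pinching or gripping the dial, leave the pots and tools around it where they are, and finish with the hand clear.

Things in the scene. Friction and masses are not known exactly. Their poses are not given: they have to be found in the camera images.
- dial (a joint): dial angle (rad), grows clockwise seen from above. 12 clicks a turn: it rests at whole multiples of 0.5236 (30 degrees); starts at 0, 0.52, 1.05 or 1.57. A click takes up to about 0.22 N m (4.5 N at an arm's end), hardest just off a rest; past 0.6 of the way it snaps on to the next rest by itself and stays. One click clockwise lowers the roller 1 mm. End stops just before 0 and past 11 clicks.
- dial_axis (a point): point on the dial's upright axis, level with the top of its arms, fixed to the machine. Dial: black star knob, hub 50 mm across rising 4 mm above this point, three straight arms 120 degrees apart, each 18 mm wide, 24 mm high (all below this point), round-ended, reaching 55 mm from the axis. Gaps between arms are open outwards and upwards; closed fingers fit in.
- dial_mark (a point): point on top of the marked arm, on its centre line, 46 mm from the axis, where the arm's white index line (30 mm long) runs; it turns with the dial. The other two arms stand 120 degrees to either side of it.
- case_top (a point): point on the dial's axis on the flat top of the round aluminium gear case (148 mm in diameter) under the dial, 38 mm below point dial_axis; the arms' undersides are 14 mm above it. Between them is the dial's skirt, 64 mm across. 12 short black lines round the case, just outside the arms, stand 30 degrees apart, one for each click.
- roller_mid (a point): middle of the steel roller, on its axis (60 mm in diameter, 300 mm long); comes down 1 mm with each clockwise click
- press: table-top slab roller, fixed to the table. Plywood bed 400 x 300 mm, top at 45 mm; grey bridge over the roller, 110 mm wide, 372 mm long, top at 200 mm, with 10 mm high screw caps near its ends; crank on the +y side, up to 190 mm. Origin on the table below the dial's axis; x along the bed away from the robot, y along the roller. Nothing near the dial stands higher than the dial.
- tint_jar: little glaze-test jar, 32 mm across, 42 mm tall, standing on the bridge near its right-hand (-y) end; origin at the centre of its foot
- rib: flat wooden throwing rib with round ends, 50 x 140 x 8 mm, lying on the bed on the robot's side of the roller; origin at the centre of its underside
- cup: white bisque cup, 64 mm across, 60 mm tall, on the bed beyond the roller; origin at the centre of its foot
- mug: white mug with handle, 80 mm across, 90 mm tall, on the table to the left of the machine; origin at the centre of its foot
- glaze_a: glaze jar, 60 mm across, 85 mm tall, on the table to the left; origin at the centre of its foot
- glaze_b: white bottle, 52 mm across, 110 mm tall, on the table to the right; origin at the centre of its foot
- pin: wooden rolling pin, 350 mm long, 48 mm thick, lying on the table to the right; origin below its middle, at the table
- brush: brush, 200 mm long, lying on the table to the left; origin at its underside

How it is judged:
By the outcome, as a careful person would: the job done as asked, in the order asked, and still so for the second after the job is handed in, with the robot touching nothing.
It also fails if it takes over 61 s, if anything falls off the work surface, if the arm or the gripper's body presses on something with over 40 N, if the wrist force passes 120 N, or if a joint passes its speed limit or range.

## Working session

There is one attempt and no reset: what is moved stays moved. The work goes in short steps, Python scripts to look and compute and a shell command to move; the robot and the scene stay as the last step left them, time stands still between calls to the robot, and variables do not carry over. Pictures are saved under pics/ and viewed, about 8 in all and at most 12, crops included, and the job is handed in when it is done.

```bash
ls; mkdir -p pics
cat > h.py <<'E'
import numpy as np, cv2
from workcell import status, viewer, job, ctrl
from scipy.spatial.transform import Rotation as R
def K(c):
    f=200/np.tan(np.radians(c["vfov"])/2); return f
def proj(c,P):
    p=c["view"][:3,:3]@np.asarray(P,float)+c["view"][:3,3]; s=p[:2]/p[2]; s=s*(1+c["k1"]*(s@s)); return K(c)*s+[c["cx"],c["cy"]]
def ray(c,uv):
    d=(np.asarray(uv,float)-[c["cx"],c["cy"]])/K(c); s=d.copy()
    for _ in range(20): s=d/(1+c["k1"]*(s@s))
    M=c["view"][:3,:3]; return -M.T@c["view"][:3,3], M.T@np.array([*s,1])
def onz(c,uv,z):
    o,d=ray(c,uv); return o+d*(z-o[2])/d[2]
def rel(target,q=None):
    s=status.read_state(); r=R.from_quat(np.roll(s["tcp_rot"],-1)); return r.inv().apply(np.asarray(target)-s["eef_pos"])
E
python3 - <<'E'
from h import *
import pickle
C={n:viewer.get_image(n) for n in("scene","side","wrist")}
for c in C.values(): c["view"]=np.array(c["view"])
pickle.dump(C,open("c0.pkl","wb"))
for n,c in C.items(): print(n,c["vfov"],c["cx"],c["cy"],c["k1"],ray(c,(320,200)))
cv2.imwrite("pics/a.png",np.vstack([C[n]["img"][:,:,::-1] for n in("scene",)]))
cv2.imwrite("pics/b.png",C["side"]["img"][:,:,::-1])
s=status.read_state();print(s, ctrl.tcp_to_grasp)
print(R.from_quat(np.roll(s["tcp_rot"],-1)).as_matrix().round(3))
E
```

```text
pics
scene 46.3777531567113 321.48791434939494 201.5588232100891 -0.004879396480558189 (array([1.23176175, 0.66981309, 1.36027378]), array([-0.44848466, -0.43163756, -0.78266968]))
side 45.98629780295397 324.617374891665 204.4201192738274 0.0044838517904306424 (array([0.19143052, 0.98097084, 1.34141715]), array([ 0.24449259, -0.62831494, -0.73866612]))
wrist 61.504675352671114 315.5266541184946 198.34199707159726 -0.013299642855652442 (array([ 0.24144662, -0.52663074,  0.37229391]), array([-0.25677841, -0.09680627, -0.96171453]))
{'t': 0.15, 'qpos': array([-1.39100068e+00,  1.50884850e-01,  1.43785607e+00,  5.84781011e-06,
        1.55380085e+00, -1.33993523e-01]), 'qvel': array([-0.00019494, -0.00088864, -0.00271565,  0.00094895,  0.00058575,
        0.00032059]), 'joint_torque': array([ 3.57902201e-03, -7.13378263e+01, -5.71044409e+01, -8.55180110e-05,
        7.11164146e-03,  1.40078314e-04]), 'eef_pos': array([ 0.17743546, -0.54674368,  0.23082017]), 'tcp_rot': array([-0.11015106, -0.69841589, -0.11082211,  0.69842712]), 'contact_force': array([-0.26968663,  0.50733306, -0.67148149]), 'moment': array([ 0.00224143, -0.00616683, -0.04202363]), 'opening': 0.08519813894519182} 0.0187
[[-0.     0.309 -0.951]
 [ 0.001 -0.951 -0.309]
 [-1.    -0.001 -0.   ]]
```

View pics/a.png

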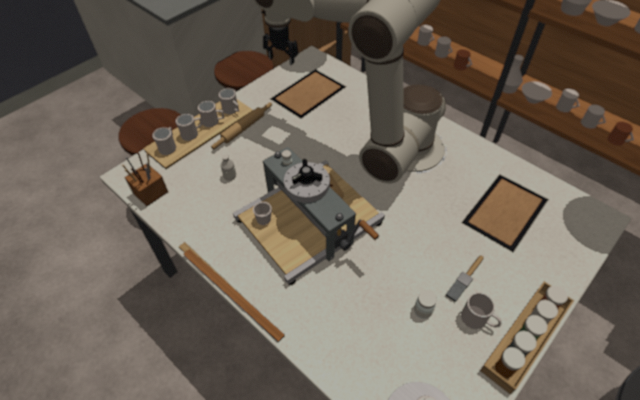

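View pics/b.png

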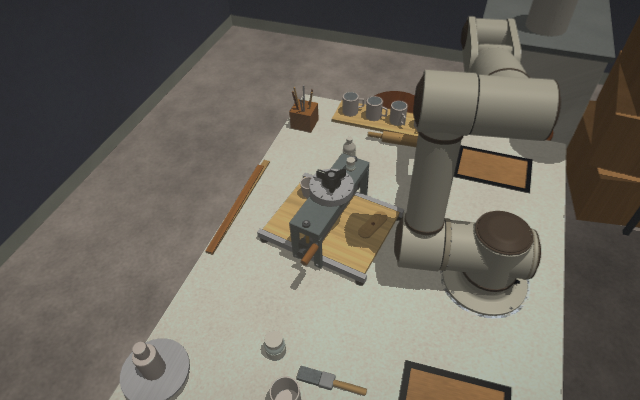

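Scene: the dial is on its round case at about (307,176). Side: the dial is at about (331,181). The bridge runs obliquely to the world axes. Next I'll zoom in on both and triangulate.

Run:
```python
from h import *
import pickle
C=pickle.load(open("c0.pkl","rb"))
def tri(a,b):
    o1,d1=ray(C["scene"],a);o2,d2=ray(C["side"],b)
    t=np.linalg.lstsq(np.c_[d1,-d2],o2-o1,rcond=None)[0]
    p,q=o1+t[0]*d1,o2+t[1]*d2; return (p+q)/2,np.linalg.norm(p-q)
print(tri((307,181),(331,187)),tri((307,173),(331,178)))
a=cv2.resize(C["scene"]["img"][140:220,265:350,::-1],None,fx=4.6,fy=4.6,interpolation=2)
b=cv2.resize(C["side"]["img"][145:225,288:373,::-1],None,fx=4.6,fy=4.6,interpolation=2)
im=np.hstack([a,b]); im=np.clip(im*1.6,0,255).astype(np.uint8)
cv2.imwrite("pics/c.png",im);print(im.shape)
```

```text
(array([ 0.54853609, -0.04374854,  0.21684803]), np.float64(0.002868212115327217)) (array([ 0.54845934, -0.04269005,  0.25821934]), np.float64(8.912868524501887e-05))
(368, 782, 3)
```

View pics/c.png

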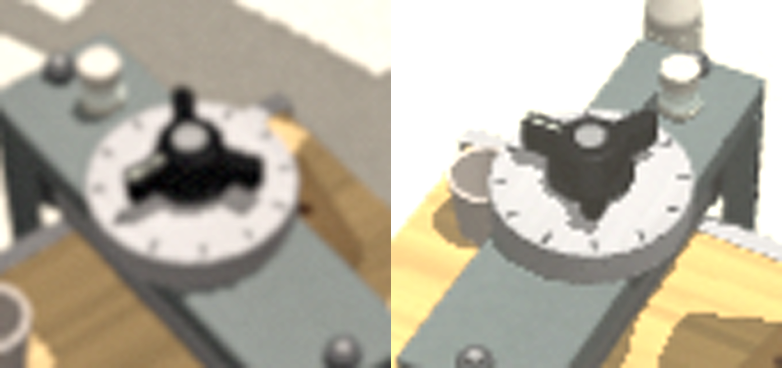

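The crop shows a grey hub cap at left (189,136) and right (592,135). The white index line is on one arm, near left (145,168) and right (540,124). The case ellipse is centred near left (192,182) and right (591,183).

Run:
```python
from h import *
import pickle
C=pickle.load(open("c0.pkl","rb"))
def tri(a,b):
    a=(265+a[0]/4.6,140+a[1]/4.6);b=(288+(b[0]-391)/4.6,145+b[1]/4.6)
    o1,d1=ray(C["scene"],a);o2,d2=ray(C["side"],b)
    t=np.linalg.lstsq(np.c_[d1,-d2],o2-o1,rcond=None)[0]
    p,q=o1+t[0]*d1,o2+t[1]*d2; return (p+q)/2,np.linalg.norm(p-q)
h=tri((189,136),(592,135));m=tri((145,168),(540,124));print("hub",h,"mark",m,"case",tri((192,182),(591,183)))
# arm tips dial-top plane
z=h[0][2]-.004
for n,x0,y0,ox,pts in(("scene",265,140,0,[(145,168),(184,90),(258,163)]),("side",288,145,391,[(527,118),(655,115),(592,212)])):
    for p in pts:
        q=onz(C[n],(x0+(p[0]-ox)/4.6,y0+p[1]/4.6),z);d=q-h[0];print(n,q.round(4),np.hypot(*d[:2]).round(4),np.degrees(np.arctan2(d[1],d[0])).round(1))
# bridge caps & jar on z~.21/.242
for p,zz in(((60,67),.207),((343,348),.207),((97,55),.242)): print(onz(C["scene"],(265+p[0]/4.6,140+p[1]/4.6),zz))
print(proj(C["wrist"],h[0]))
print("R flange",C["wrist"]["view"].round(3).tolist())
```

```text
hub (array([ 0.54757561, -0.04709992,  0.27066669]), np.float64(0.0003860146798167178)) mark (array([ 0.58715881, -0.0499953 ,  0.26758258]), np.float64(0.0009332485818052268)) case (array([ 0.54811997, -0.04573932,  0.22386832]), np.float64(0.00020686529370284696))
scene [ 0.5863 -0.0511  0.2667] 0.039 -5.9
scene [ 0.5165 -0.0823  0.2667] 0.0469 -131.5
scene [0.5312 0.0022 0.2667] 0.052 108.3
side [ 0.5983 -0.0531  0.2667] 0.0511 -6.8
side [ 0.5128 -0.0843  0.2667] 0.0509 -133.1
side [0.525  0.0196 0.2667] 0.0704 108.7
[ 0.52298828 -0.20775972  0.207     ]
[0.57510467 0.12004927 0.207     ]
[ 0.51801572 -0.17004401  0.242     ]
[-58349.15430327 -73120.82139207]
R flange [[0.31, -0.951, -0.001, -0.575], [-0.915, -0.299, 0.269, -0.037], [-0.256, -0.083, -0.963, 0.377], [0.0, 0.0, 0.0, 1.0]]
```

Estimates so far: axis at about (0.5475, -0.0465), arm tops at z≈0.265, and arms at about -10°, 110° and -130°. I'll push the 110° arm with closed fingers, so I go above the start of that push and look from close by.

```bash
python3 -m crank '{"linear":[[-0.04,0,0],[-0.08,0,0],[-0.114,0,0],[-0.114,-0.392,-0.473],[-0.114,-0.392,-0.473],[-0.114,-0.392,-0.473],[-0.114,-0.392,-0.473],[-0.114,-0.392,-0.473]],"rotation":[[0,0,0],[0,0,0],[0,0,0],[-1.623,0,0],[-1.623,0,0],[-1.623,0,0],[-1.623,0,0],[-1.623,0,0]],"fingers":[255,255,255,255,255,255,255,255]}'
python3 - <<'E'
from h import *
s=status.read_state();r=R.from_quat(np.roll(s["tcp_rot"],-1));M=r.as_matrix()
psi=np.degrees(np.arctan2(M[1,1],M[0,1]));print(psi,rel([.506,-.028,.345]),np.radians(psi-21),s["qpos"])
E
```

```text
t: 0.82
eef_pos: [0.2894, -0.3691, 0.3451]
tcp_rot: [0.322, 0.63, 0.322, -0.63]
contact_force: [1.3, -0.7, 0.8]
opening: 0.0004
-35.893407485087074 [ 1.82896673e-04 -2.45597949e-02 -4.03330959e-01] -0.9929772832935562 [-1.07038599e+00 -8.53528985e-02  1.45420559e+00  1.09529208e-04
  1.77303097e+00 -4.43905840e-01]
```

```bash
python3 -m crank '{"linear":[[0,-0.024,-0.403],[0,-0.024,-0.403],[0,-0.024,-0.403],[0,-0.024,-0.403],[0,-0.024,-0.403],[0,-0.024,-0.403],[0,-0.024,-0.403],[0,-0.024,-0.403]],"rotation":[[-0.993,0,0],[-0.993,0,0],[-0.993,0,0],[-0.993,0,0],[-0.993,0,0],[-0.993,0,0],[-0.993,0,0],[-0.993,0,0]],"fingers":[255,255,255,255,255,255,255,255]}'
python3 - <<'E'
from h import *
s=status.read_state();r=R.from_quat(np.roll(s["tcp_rot"],-1));M=r.as_matrix()
psi=np.degrees(np.arctan2(M[1,1],M[0,1]));print(psi,rel([.506,-.028,.345]),np.radians(psi-21),s["qpos"])
E
```

```text
t: 1.48
eef_pos: [0.4701, -0.0886, 0.3454]
tcp_rot: [0.583, 0.4, 0.583, -0.4]
contact_force: [0.1, -1.8, 0.7]
opening: 0.0001
21.053797132168416 [ 0.000392    0.05524773 -0.04365501] 0.0009389370844694173 [-3.47509366e-01 -6.59382765e-02  1.43559056e+00  3.50349483e-05
  1.77169774e+00 -7.14960437e-01]
```

```bash
python3 -m crank '{"linear":[[0,0.055,-0.044],[0,0.055,-0.044],[0,0.055,-0.044],[0,0.055,-0.044]],"rotation":[[0,0,0],[0,0,0],[0,0,0],[0,0,0]],"fingers":[255,255,255,255]}'
python3 - <<'E'
from h import *
import pickle
s=status.read_state();r=R.from_quat(np.roll(s["tcp_rot"],-1));M=r.as_matrix()
print(np.degrees(np.arctan2(M[1,1],M[0,1])),s["contact_force"])
c=viewer.get_image("wrist");c["view"]=np.array(c["view"]);pickle.dump(c,open("c1.pkl","wb"))
cv2.imwrite("pics/d.png",np.clip(c["img"][:,:,::-1]*1.3,0,255).astype(np.uint8))
print(proj(c,[.5475,-.0465,.2665]),proj(c,s["eef_pos"]))
E
```

```text
t: 1.82
eef_pos: [0.5058, -0.029, 0.3448]
tcp_rot: [0.582, 0.401, 0.583, -0.401]
contact_force: [-1.0, -1.1, 0.4]
opening: -0.0003
20.84304301635883 [-1.04612946 -1.14030611  0.4420029 ]
[363.2005781  249.36467485] [317.77670781 257.28290361]
```

View pics/d.png

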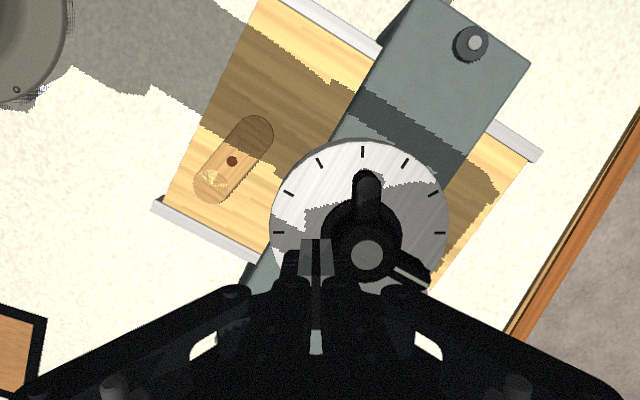

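The wrist view shows the hub cap at (367,254). The arm I'll push points up the picture, with its tip near (367,171), and the index line is near (405,275). The click lines are at (278,233), (289,193), (320,163), (362,151), (405,162), (433,193) and (440,233).

Run:
```python
from h import *
import pickle
from scipy.optimize import least_squares
c=pickle.load(open("c1.pkl","rb"))
hub=onz(c,(367,254),.2685);print("hub",hub)
for z in(.222,.2265,.231):
    L=np.array([onz(c,p,z)[:2] for p in[(278,233),(289,193),(320,163),(362,151),(405,162),(433,193),(440,233)]])
    f=least_squares(lambda v:np.hypot(*(L-v[:2]).T)-v[2],[.55,-.05,.06]).x
    E=np.array([onz(c,p,z)[:2] for p in[(270,225),(448,228),(362,137),(297,166),(428,168)]])
    g=least_squares(lambda v:np.hypot(*(E-v[:2]).T)-v[2],[.55,-.05,.07]).x
    print(z,"lines",f,np.degrees(np.arctan2(*(L-f[:2]).T[::-1])).round(1),"case",g)
for p in((367,171),(367,185)):
    d=onz(c,p,.2645)-hub;print(np.hypot(*d[:2]),np.degrees(np.arctan2(d[1],d[0])))
print(onz(c,(405,275),.2645)-hub)
```

```text
hub [ 0.55079512 -0.04807598  0.2685    ]
0.222 lines [ 0.551963   -0.04959098  0.06805824] [-158.5  170.7  140.5  111.3   81.2   51.2   20.4] case [ 0.55027443 -0.04625244  0.07434251]
0.2265 lines [ 0.55075287 -0.04817021  0.06689967] [-158.5  170.7  140.5  111.3   81.2   51.2   20.4] case [ 0.54909304 -0.0448885   0.07307696]
0.231 lines [ 0.54954274 -0.04674944  0.0657411 ] [-158.5  170.7  140.5  111.3   81.2   51.2   20.4] case [ 0.54791165 -0.04352455  0.07181141]
0.058711334575715826 112.72699914994848
0.04907077575254624 112.6196486554399
[ 0.03395395 -0.00696585 -0.004     ]
```

The axis is at about (0.5495, -0.0470) with arms at 111°, -9° and -129°. The case top is at about 0.2255, so the arm tops are at about 0.2635. I'll descend into the gap with about 10 mm of clearance and the tip 14 mm below the arm tops.

```bash
python3 -m crank '{"linear":[[0,0,-0.0115],[0.03,0,-0.0115],[0.06,0,-0.0115],[0.08,0,-0.0115],[0.095,0,-0.0115],[0.095,0,-0.0115]],"rotation":[[0,0,0],[0,0,0],[0,0,0],[0,0,0],[0,0,0],[0,0,0]],"fingers":[255,255,255,255,255,255]}'
python3 - <<'E'
from h import *
A=np.array([.5495,-.0470,.2635])
s=status.read_state();print(-rel(A),s["contact_force"],s["moment"])
a,b=[viewer.get_image(n) for n in("scene","side")]
f=lambda c,x,y:cv2.resize(c["img"][y:y+80,x:x+85,::-1],None,fx=4.6,fy=4.6,interpolation=2)
cv2.imwrite("pics/e.png",np.clip(np.hstack([f(a,265,130),f(b,288,135)])*1.6,0,255).astype(np.uint8))
p=np.array([.0235,.044])
for j in range(1,9):
    t=np.radians(3.75*j);c_,s_=np.cos(t),np.sin(t);q=p-np.array([[c_,-s_],[s_,c_]])@p;print(j,q.round(4),t.round(4))
E
```

```text
t: 2.37
eef_pos: [0.4998, -0.0199, 0.2476]
tcp_rot: [0.58, 0.402, 0.583, -0.403]
contact_force: [-0.9, 0.0, -0.7]
opening: 0.0
[ 0.01606263 -0.03691048 -0.04279625] [-0.86129575  0.04311034 -0.68358229] [-0.02803454  0.01171073  0.00335113]
1 [ 0.0029 -0.0014] 0.0654
2 [ 0.0059 -0.0027] 0.1309
3 [ 0.009  -0.0037] 0.1963
4 [ 0.0122 -0.0046] 0.2618
5 [ 0.0154 -0.0052] 0.3272
6 [ 0.0186 -0.0056] 0.3927
7 [ 0.0219 -0.0059] 0.4581
8 [ 0.0251 -0.0059] 0.5236
```

View pics/e.png

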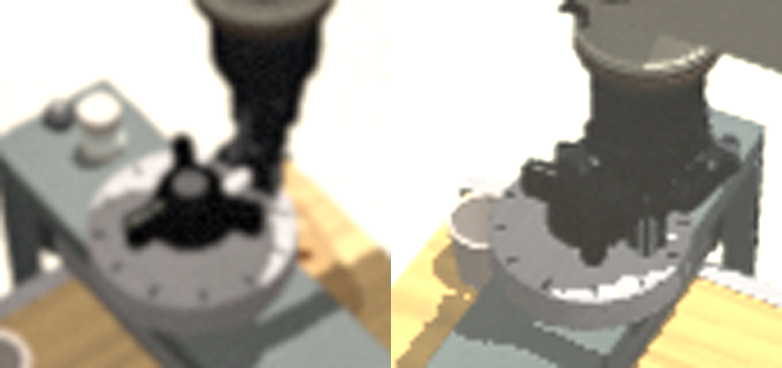

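The fingertip is in the gap behind the arm, touching nothing, and the dial hasn't moved (index still near (145,213)). I'll creep tangentially to find contact.

```bash
python3 -m crank '{"linear":[[0,0.004,0],[0,0.008,0],[0,0.010,0],[0,0.012,0],[0,0.0135,0],[0,0.0135,0]],"rotation":[[0,0,0],[0,0,0],[0,0,0],[0,0,0],[0,0,0],[0,0,0]],"fingers":[255,255,255,255,255,255]}'
python3 - <<'E'
from h import *
A=np.array([.5495,-.0470,.2635])
s=status.read_state();print(-rel(A));r=R.from_quat(np.roll(s["tcp_rot"],-1));print("tool-frame force",r.inv().apply(s["contact_force"]),s["moment"])
E
```

```text
t: 2.97
eef_pos: [0.5142, -0.0146, 0.2504]
tcp_rot: [0.582, 0.402, 0.582, -0.402]
contact_force: [-1.2, 0.1, 1.6]
opening: 0.0002
[ 0.01308338 -0.02157099 -0.04282244]
tool-frame force [-1.59050146 -1.08651329 -0.51178625] [-0.06361537  0.2788954   0.03970564]
```

```bash
python3 -m crank '{"linear":[[0,0.0029,-0.0014],[0,0.0059,-0.0027],[0,0.009,-0.0037],[0,0.0122,-0.0046],[0,0.0154,-0.0052],[0,0.0186,-0.0056],[0,0.0219,-0.0059],[0,0.0251,-0.0059]],"rotation":[[0.0654,0,0],[0.1309,0,0],[0.1963,0,0],[0.2618,0,0],[0.3272,0,0],[0.3927,0,0],[0.4581,0,0],[0.5236,0,0]],"fingers":[255,255,255,255,255,255,255,255]}'
cat > look.py <<'E'
from h import *
import sys
A=np.array([.5495,-.0470,.2635])
s=status.read_state();r=R.from_quat(np.roll(s["tcp_rot"],-1));M=r.as_matrix();psi=np.degrees(np.arctan2(M[1,1],M[0,1]))
print("axis->tcp in tool",-rel(A),"psi",psi,"arm nominal",psi+90,"F tool",r.inv().apply(s["contact_force"]),"q6",s["qpos"][5])
a,b=[viewer.get_image(n) for n in("scene","side")]
f=lambda c,x,y:cv2.resize(c["img"][y:y+80,x:x+85,::-1],None,fx=4.6,fy=4.6,interpolation=2)
cv2.imwrite(sys.argv[1],np.clip(np.hstack([f(a,265,130),f(b,288,135)])*1.8,0,255).astype(np.uint8))
E
python3 look.py pics/f.png
```

```text
t: 3.63
eef_pos: [0.5354, -0.0001, 0.2503]
tcp_rot: [-0.457, -0.54, -0.457, 0.54]
contact_force: [-7.5, -1.3, 1.8]
opening: -0.0001
axis->tcp in tool [ 0.01321791 -0.02158888 -0.04389407] psi -9.497612537595856 arm nominal 80.50238746240414 F tool [-1.81051005 -7.13582881  2.52085048] q6 0.021555372558364646
```

View pics/f.png

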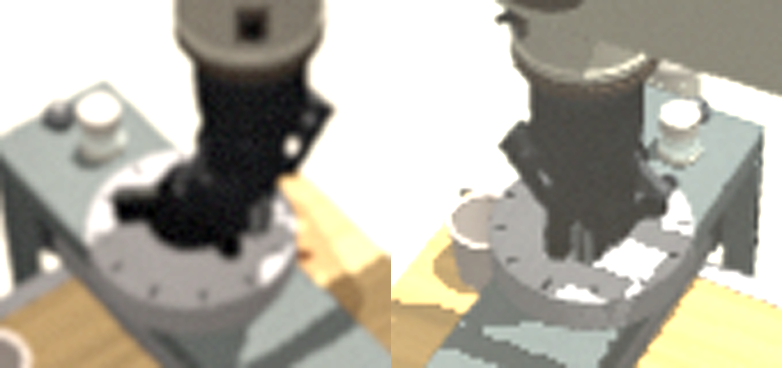

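The pushed arm has moved to about left-crop (233,248) and the mark arm to about (120,205). A 7 N reaction fits being just off the first rest. I'll compare with the predicted tip positions.

Run:
```python
from h import *
A=np.array([.5495,-.0470,.2635])
c=viewer.get_image("scene");c["view"]=np.array(c["view"])
for k in(111,96,81,66,51):
    t=[A+.053*np.array([np.cos(np.radians(k-g)),np.sin(np.radians(k-g)),0]) for g in(0,120,240)]
    print(k,[((proj(c,p)-[265,130])*4.6).round(0) for p in t])
```

```text
111 [array([259., 212.]), array([125., 227.]), array([178., 135.])]
96 [array([249., 225.]), array([115., 213.]), array([198., 134.])]
81 [array([235., 236.]), array([110., 199.]), array([217., 138.])]
66 [array([217., 244.]), array([111., 184.]), array([234., 145.])]
51 [array([197., 249.]), array([117., 169.]), array([248., 155.])]
```

This matches one click, with the arm at 81°. I'll do two more 30° arcs.

```bash
python3 -m crank '{"linear":[[0,0.0029,-0.0014],[0,0.0059,-0.0027],[0,0.009,-0.0037],[0,0.0122,-0.0046],[0,0.0154,-0.0052],[0,0.0186,-0.0056],[0,0.0219,-0.0059],[0,0.0251,-0.0059]],"rotation":[[0.0654,0,0],[0.1309,0,0],[0.1963,0,0],[0.2618,0,0],[0.3272,0,0],[0.3927,0,0],[0.4581,0,0],[0.5236,0,0]],"fingers":[255,255,255,255,255,255,255,255]}'; python3 look.py pics/g.png
```

```text
t: 4.45
eef_pos: [0.5611, 0.0016, 0.2503]
tcp_rot: [-0.302, -0.639, -0.303, 0.639]
contact_force: [-7.1, 2.2, 2.1]
opening: 0.0002
axis->tcp in tool [ 0.01322165 -0.02180357 -0.04490034] psi -39.338785697588534 arm nominal 50.661214302411466 F tool [-2.09771738 -6.86152388  2.78119325] q6 0.5518707721443821
```

```bash
python3 -m crank '{"linear":[[0,0.0029,-0.0014],[0,0.0059,-0.0027],[0,0.009,-0.0037],[0,0.0122,-0.0046],[0,0.0154,-0.0052],[0,0.0186,-0.0056],[0,0.0219,-0.0059],[0,0.0251,-0.0059]],"rotation":[[0.0654,0,0],[0.1309,0,0],[0.1963,0,0],[0.2618,0,0],[0.3272,0,0],[0.3927,0,0],[0.4581,0,0],[0.5236,0,0]],"fingers":[255,255,255,255,255,255,255,255]}'; python3 look.py pics/i.png
```

```text
t: 5.22
eef_pos: [0.5843, -0.0098, 0.2503]
tcp_rot: [0.127, 0.696, 0.128, -0.695]
contact_force: [-6.0, 5.9, 0.3]
opening: -0.0001
axis->tcp in tool [ 0.01320642 -0.02242598 -0.04572564] psi -69.23728971192676 arm nominal 20.762710288073237 F tool [-0.28663314 -7.64027393  3.51394159] q6 1.0596233994641664
```

View pics/i.png

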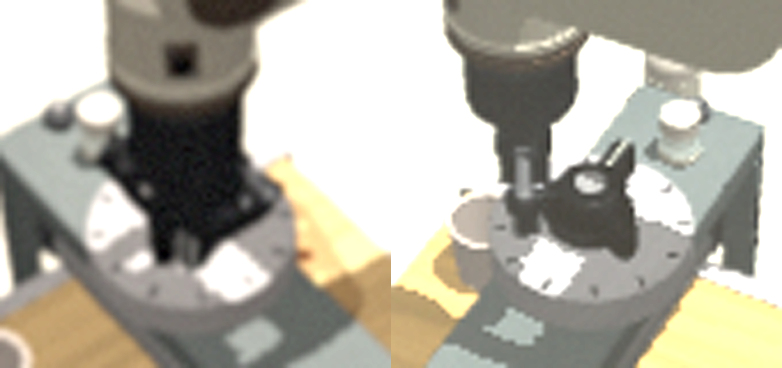

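The side view shows the mark arm at (622,150) and another arm at (625,245). The per-click readings repeat, with a 7 N reaction at each rest, which fits three clicks. I'll check the prediction before the last click.

Run:
```python
from h import *
A=np.array([.5495,-.0470,.2635])
c=viewer.get_image("side");c["view"]=np.array(c["view"])
for k in(51,36,21,6,-9):
    t=[A+.053*np.array([np.cos(np.radians(k-g)),np.sin(np.radians(k-g)),0]) for g in(0,120,240)]
    print(k,[((proj(c,p)-[288,135])*4.6+[391,0]).round(0) for p in t])
```

```text
51 [array([525., 217.]), array([586., 136.]), array([657., 212.])]
36 [array([517., 204.]), array([605., 137.]), array([645., 224.])]
21 [array([514., 191.]), array([624., 142.]), array([630., 233.])]
6 [array([516., 177.]), array([639., 149.]), array([612., 240.])]
-9 [array([524., 164.]), array([652., 160.]), array([592., 242.])]
```

Three clicks confirmed (arm at about 21°). For the last click I'll stop about 2° short of the full arc, then hold.

```bash
python3 -m crank '{"linear":[[0,0.0029,-0.0014],[0,0.0059,-0.0027],[0,0.009,-0.0037],[0,0.0122,-0.0046],[0,0.0154,-0.0052],[0,0.0186,-0.0056],[0,0.0219,-0.0059],[0,0.0232,-0.0059]],"rotation":[[0.0654,0,0],[0.1309,0,0],[0.1963,0,0],[0.2618,0,0],[0.3272,0,0],[0.3927,0,0],[0.4581,0,0],[0.485,0,0]],"fingers":[255,255,255,255,255,255,255,255]}'; python3 look.py pics/j.png
```

```text
t: 6.03
eef_pos: [0.5981, -0.0298, 0.2503]
tcp_rot: [-0.043, 0.706, -0.044, -0.706]
contact_force: [-0.5, 0.5, 0.7]
opening: 0.0
axis->tcp in tool [ 0.01319185 -0.02305079 -0.04614474] psi -97.0647957458803 arm nominal -7.0647957458803035 F tool [-0.69910966 -0.44777464  0.58384801] q6 1.515811507887714
```

View pics/j.png

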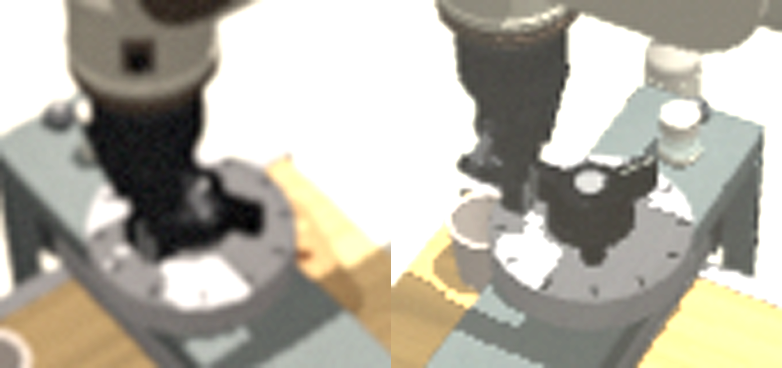

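The reaction has dropped to zero and the side view shows arms at (655,160) and (592,250). The dial has snapped onto the fourth click. I'll back off, lift and move clear.

```bash
python3 -m crank '{"linear":[[0,-0.008,0],[0,-0.008,0],[-0.04,-0.008,0],[-0.08,-0.008,0],[-0.12,-0.008,0],[-0.15,-0.008,0],[-0.15,-0.04,0],[-0.15,-0.08,0]],"rotation":[[0,0,0],[0,0,0],[0,0,0],[0,0,0],[0,0,0],[0,0,0],[0,0,0],[0,0,0]],"fingers":[255,255,255,255,255,255,255,255]}'
python3 -m crank '{"linear":[[0,-0.04,0.04],[0,-0.08,0.08],[0,-0.10,0.12],[0,-0.10,0.15],[0,-0.10,0.15],[0,-0.10,0.15]],"rotation":[[0,0,0],[0,0,0],[0,0,0],[0,0,0],[0,0,0],[0,0,0]],"fingers":[255,255,255,255,255,255]}'
python3 look.py pics/k.png
```

```text
t: 6.8
eef_pos: [0.6082, 0.0492, 0.4025]
tcp_rot: [-0.044, 0.707, -0.044, -0.704]
contact_force: [1.1, -0.2, -0.6]
opening: 0.0004
t: 7.3
eef_pos: [0.4683, 0.1697, 0.4019]
tcp_rot: [-0.042, 0.707, -0.041, -0.705]
contact_force: [0.1, 0.4, 0.7]
opening: 0.0001
axis->tcp in tool [-0.1384195  -0.20580645  0.10593056] psi -96.78964976608869 arm nominal -6.7896497660886865 F tool [-0.73643242 -0.42523704 -0.0238498 ] q6 1.882069328779184
```

View pics/k.png

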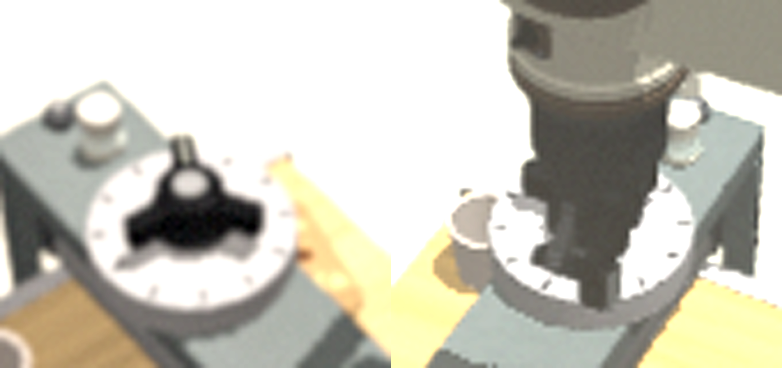

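The scene view shows the index line now on the arm near (183,148). That is the predicted position for -129°, exactly 120° clockwise from the start. The jar and cup are where they were, and the hand is high and clear.

```bash
python3 -c "
from workcell import job; print(job.sign_off())"
```

```text
the job is handed in; nothing more can be done
None
```

I pushed the dial four clicks clockwise with the closed fingertips against one arm, never gripping it. I then backed off, lifted the hand clear and handed the job in at about 7.3 s.

- **Dial position:** in the last picture the index line is on the arm at about -129°, having started at about -9°. That is 120°, or four clicks, within what the picture can show. The 4 mm roller drop follows from the clicks; I did not measure the roller itself.
- **Clicks:** forces read after clicks one to three were 7–8 N at the fingertip. After the fourth, the force fell to about zero as the dial snapped onto its rest.
- **Surroundings:** the jar and cup look unmoved in the close-up pictures. I did not check the rib or the things on the table again, but the hand stayed well away from them. I also did not check the second after hand-in.

No check failed or disagreed.

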